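# Hold a spring clip open around the edge of a swatch card

## Task

I want to slip a paint sample in beside the terracotta card, so please hold the clip for me: take the black spring clip by its two handles, squeeze it wide open, lift it, and bring it to the upright edge of the terracotta card that is nearest you, one jaw on each side and about two centimetres past the edge, touching neither the card nor its stand. Finish while still holding it there, squeezed open and clear of the desk; do not let go. Leave both card stands and everything else on the desk where they are.

Things in the scene. Friction and masses are not known exactly. Their poses are not given: they have to be found in the camera images.
- clip: Black spring clip (hand-clamp type), 114 mm long, 80 g, brass coil at its pivot. It lies on its side on the desk, pivot pin upright, 28 mm high. Origin: on the pivot axis, at the underside. x points from the handles to the jaws, z along the pin (up), y to the left arm. Two straight handles run back from the pivot to x = -55 mm (-60 squeezed) and spread.
- clip_grip (a point): Midway between the two handles, 48 mm behind the pivot, 14 mm above the clip's underside: the place to squeeze, along the clip's y. At rest the handles are 57 mm apart here over their outer faces (60 mm at their ends); squeezed fully, onto a stop, their outer faces are parallel and 28 mm apart.
- clip_left (a joint): Turn of the left arm about the pivot (rad): 0 shut, 0.28 fully squeezed, on the stop, where the jaws gape about 30 mm. The right arm does the same, mirrored. The spring takes about 5 N on each handle to start and 10 N to open fully; a grip of 25 to 30 N holds it firmly on its stop.
- jaw_left (a point): Middle of the inner face of the orange pad of the left jaw (clip's +y side), 53 mm ahead of the pivot and 14 mm above the underside; the pad reaches 6 mm further ahead. 1 mm from jaw_right when shut, about 30 mm when fully open.
- jaw_right (a point): The same on the right jaw (clip's -y side).
- stand_terracotta: Terracotta-red swatch card, 104 mm wide, 3 mm thick, standing upright in a slotted white marble stand (80 x 56 x 30 mm, loose, 0.42 kg). The card's top is 130 mm above the desk. Origin: centre of the stand's underside. x runs in the plane of the card away from the near edge, y is across the card, z up. At the start the near edge looks roughly towards the robot (within 0.5 rad of -x).
- edge_terracotta (a point): On the near upright edge of the terracotta card (52 mm to -x of the stand's origin), 80 mm above the desk, half-way up the free part of the edge (30 to 130 mm). Axes as the stand's.
- stand_sage: The same stand with a sage-green card: not the one to work on. Leave it alone.
- tape: Bystander: roll of beige tape lying flat, 64 mm across, 18 mm high.
- mug: Bystander: white mug, 72 mm across, 85 mm high.
- samples: Bystander: stack of four 62 mm square sample tiles, 30 mm high.
- pen_cup: Bystander: brass pen cup, 74 mm across, 95 mm high, pens to 155 mm.
- coral: Bystander: white coral ornament, about 140 mm across and 110 mm high.
- mouse: Bystander: white round computer mouse, 62 mm across, 28 mm high.

How it is judged:
By the outcome, as a careful person would: the job done as asked, in the order asked, and still so for the second after the job is handed in, while the arm keeps its last pose, push and grip.
It also fails if it takes over 42 s, if anything falls off the work surface, if the arm or the gripper's body presses on something with over 40 N, if the wrist force passes 120 N, or if a joint passes its speed limit or range.

## Robot

A 7-joint arm with a two-finger parallel gripper is mounted at the origin on the work surface. World frame = base frame: x ahead of the robot, y to its left, z up, the work surface at z = 0. Lengths are in m, angles in rad, forces in N, time in s.
With the tool pointing down it reaches from about 0.425 to 0.95 m from the base axis. Payload 4.7 kg.
Tool frame: the origin (TCP) lies midway between the tips of the shut fingers; the grasp point (between the pads) lies 19 mm behind it; z points along the fingers, y is the line along which they close (so a half turn about z gives the same grasp; the last joint's range is limited). The gripper opens to 87 mm and grips with 3 to 60 N. Pads are 19 mm wide; open, the fingers measure 117 mm over their backs; the gripper's body (75 mm by 190 mm) begins 51 mm behind the grasp point.
Start: joints at [-1.26, 0.469, -0.049, 1.532, 0.024, 1.141, -0.082], TCP at [0.225, 0.636, 0.194] pointing down, gripper open.
Joint ranges: [-2.59, 2.59], [-0.33, 1.99], [-1.39, 1.29], [0.1, 2.45], [-1.04, 4.18], [0.21, 1.99], [-2.66, 2.66]. Speed limits (rad/s): [2.57, 2.57, 3.14, 3.14, 3.14, 3.14, 3.14].

## Interface

Orientations are given as a unit quaternion [w, x, y, z].
In Python, from rig import observe, grab_frame, camera_params, close_job gives the robot as it stands.
- The arm moves only by the tool play_rows, never from a script. Its argument "steps" is a list that holds one entry, the list of rows, each a list of 5 numbers: the shift along the tool's x, y, z in m, then the turn about the tool's z in degrees, then the opening, from 0 (shut) to 1 (fully open). A call has 1 to 20 rows; each row is the pose to reach, as a shift and turn from the pose commanded when the call began, along the tool's axes at that moment; what a row does not reach only later rows make up. A row lasts 1/10 s, in which the tool goes at most 50 mm and 8.59 degrees, less where a joint would pass 70% of its speed; a pose out of reach is approached as far as the arm can. A call with a gripper value outside its range is refused whole. The fingers move at their own pace and stop on an object; the grip force is fixed at half the most. Time passes only in rows, so rows that repeat a pose let the fingers close. It gives the time, the measured TCP pose, the force, the opening and the grip force at its end, in the units of the state.
- observe(): the state, without advancing time (a new reading comes with each control period).
- grab_frame(name): name is "side" or "top"; returns the picture (480x640x3 uint8, red, green, blue); there is no depth.
- camera_params(name): a dict with "fx", "fy", "cx", "cy" (pixels), "T" (4x4, takes a point from camera to world coordinates). Camera axes: x right, y up, looking along -z (the intrinsics and any distortion apply to the point x, -y, -z); pixel columns grow to the right and rows downward; lengths in m; the calibration is good to about 2 mm. A picture is of the moment at which its call begins. camera_params takes no time and is no camera call.
- close_job(): hands the job in; it is judged then, once.
The state is a dict: "t": time; "q": joint angles; "joint_vel": joint speeds; "effort": joint torques, N m; "position": TCP position; "orientation": TCP orientation; "wrist_force": force on the tool from outside, world axes, zero at the start; "ft_torque": the same for the moment, N m; "finger_gap": finger opening in m; "finger_force": force on a finger pad.
Only numpy, scipy, OpenCV 4.12 (cv2) and the standard library are available. Lean on these libraries where they do the work, as an engineer would, in place of code of your own. Each camera call takes 0.05 s, during which the arm holds its last target. There are 200 camera calls.

## Working session

There is one attempt and no reset: what is moved stays moved. The work goes in short steps, Python scripts to look and compute and a tool call to move; the robot and the scene stay as the last step left them, time stands still between calls to the robot, and variables do not carry over. Pictures are saved under pics/ and viewed, at most 12 in all, crops included, and the job is handed in when it is done.

Besides the shell and the picture viewer there is one more tool, called after ">>>" in YAML: its name, and indented under it one key for each argument. play_rows: Moves the arm, as the interface text tells. Its arguments: {"type":"object","properties":{"steps":{"type":"array"}},"required":["steps"]}

```bash
mkdir -p pics; python3 - <<'E'
from rig import *
import cv2,numpy as np
for n in ("top","side"):
    im=grab_frame(n); cv2.imwrite(f"pics/{n}0.png",im[:,:,::-1])
    p=camera_params(n); print(n,{k:(np.round(v,4).tolist() if k=="T" else v) for k,v in p.items()})
s=observe(); print(s["t"],s["position"],s["orientation"],s["finger_gap"])
E
```

```text
top {'fx': 494.08515871342075, 'fy': 494.08515871342075, 'cx': 304.76812892222443, 'cy': 237.55094568070575, 'T': [[0.0066, 0.9869, -0.1614, 0.3787], [-0.9999, 0.0082, 0.0094, 0.0078], [0.0106, 0.1613, 0.9868, 1.4877], [0.0, 0.0, 0.0, 1.0]]}
side {'fx': 503.563443062916, 'fy': 503.563443062916, 'cx': 308.0684977658232, 'cy': 242.20176549926387, 'T': [[0.8806, 0.3306, -0.3395, 0.1459], [-0.4738, 0.5984, -0.6461, -0.8076], [-0.0104, 0.7298, 0.6836, 0.9591], [0.0, 0.0, 0.0, 1.0]]}
0.1 [0.22475694 0.63584925 0.19338694] [-1.21426081e-04  1.69080195e-01  9.85601887e-01 -8.91107022e-04] 0.08716612527414978
```

View pics/top0.png

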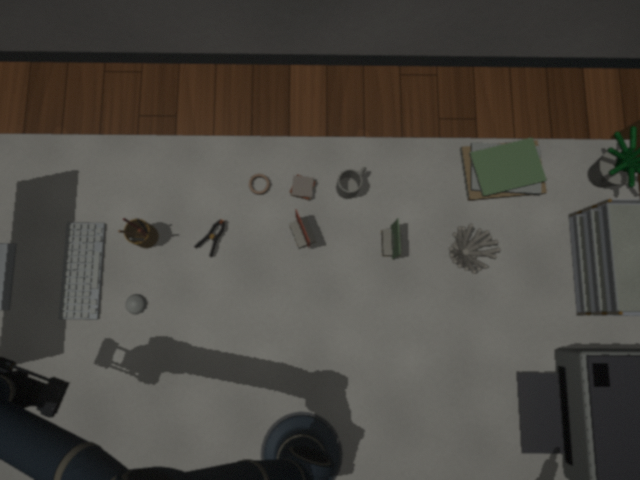

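View pics/side0.png

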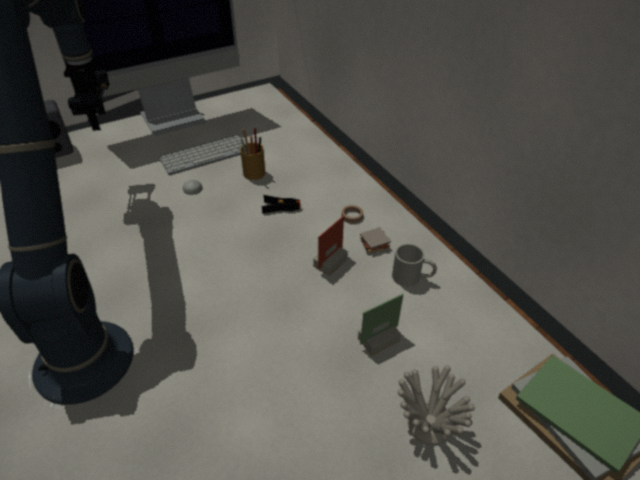

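The top view shows the clip at about (212,236), the terracotta card at (302,230), sage at (393,240), the pen cup at (140,233) and the mouse at (136,303). The side view shows the clip at (281,204) and the terracotta card at (331,244). I'll enlarge both.

```bash
cat > h.py <<'E'
from rig import *
import cv2,numpy as np
def ray(n,u,v):
    p=camera_params(n);T=np.array(p["T"])
    d=T[:3,:3]@np.array([(u-p["cx"])/p["fx"],-(v-p["cy"])/p["fy"],-1]);return T[:3,3],d
def at(n,u,v,z):
    o,d=ray(n,u,v);return o+d*(z-o[2])/d[2]
def px(n,P):
    p=camera_params(n);T=np.array(p["T"]);c=T[:3,:3].T@(np.array(P)-T[:3,3])
    return np.array([p["cx"]+p["fx"]*c[0]/-c[2],p["cy"]-p["fy"]*c[1]/-c[2]])
def crop(n,u,v,w,h,s):
    im=grab_frame(n)[v:v+h,u:u+w,::-1]
    im=np.clip(im.astype(float)*1.8,0,255).astype(np.uint8)
    return cv2.resize(im,None,fx=s,fy=s,interpolation=cv2.INTER_CUBIC)
E
python3 - <<'E'
from h import *
a=crop("top",187,210,50,54,8);b=crop("top",280,205,50,54,8)
cv2.imwrite("pics/t1.png",np.hstack([a,b]))
a=crop("side",256,185,50,34,8);b=crop("side",305,210,50,75,8)
cv2.imwrite("pics/s1.png",np.hstack([cv2.copyMakeBorder(a,0,600-272,0,0,0),b]))
E
```

```text
(no output)
```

View pics/t1.png

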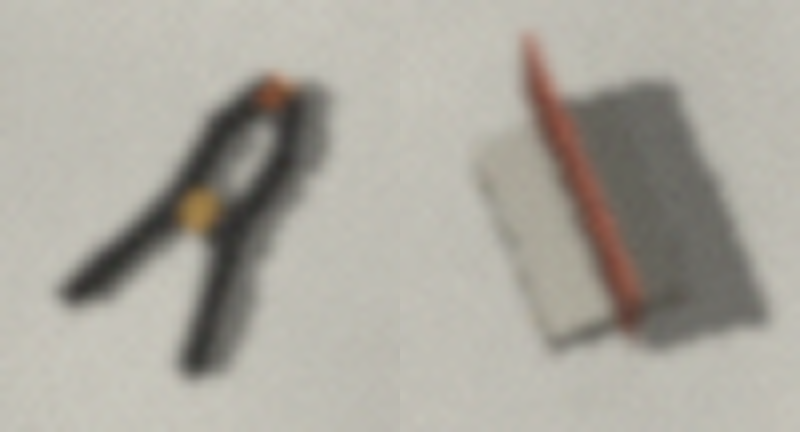

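View pics/s1.png

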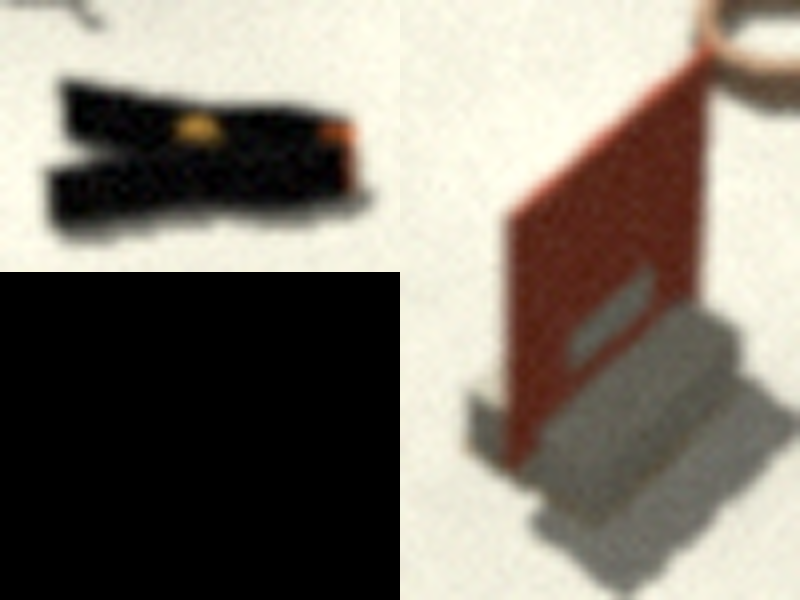

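Clip (top): jaw tips at about (221.6,221.2), coil (211.7,236.3), handle ends (195.8,246.8) and (211.3,256.4). Card (side): near top corner (318.3,236.4), far top corner (343.0,216.4), near edge at the stand top (319,267.6). Card (top): far top corner (296,209), lower end (308.9,243.5).

```bash
python3 - <<'E'
from h import *
from scipy.optimize import least_squares
c=lambda x,y,u0,v0:((x+.5)/8-.5+u0,(y+.5)/8-.5+v0)
# clip from top view
co=at("top",*c(198,208,187,210),.030);tip=at("top",*c(279,90,187,210),.026)
l=at("top",*c(70,293,187,210),.024);r=at("top",*c(195,370,187,210),.024)
print("coil",co,"tip",tip,"hl",l,"hr",r,"ends apart",np.linalg.norm(l-r),"len",np.linalg.norm(tip-co),np.linalg.norm((l+r)/2-co))
print("yaws",np.arctan2(*(tip-co)[1::-1]),np.arctan2(*(tip-(l+r)/2)[1::-1]), "side coil",at("side",*c(198,125,256,185),.030))
print("side tip",at("side",*c(338,125,256,185),.028))
# card: x,y,yaw of stand; pts local
obs=[("side",c(110,215,305,210),(-.052,0,.13)),("side",c(308,52,305,210),(.052,0,.13)),("side",c(112,465,305,210),(-.052,0,.03)),
("top",c(129,35,280,205),(.052,0,.13)),("top",c(232,325,280,205),(-.052,0,.03)),
("side",c(70,395,305,210),(-.04,.028,.03)),("top",c(75,155,280,205),(.04,.028,.03)),("top",c(158,335,280,205),(-.04,.028,.03))]
def W(q,P):
    C,S=np.cos(q[2]),np.sin(q[2]);return [q[0]+C*P[0]-S*P[1],q[1]+S*P[0]+C*P[1],P[2]]
f=lambda q:np.concatenate([px(n,W(q,P))-uv for n,uv,P in obs])
s=least_squares(f,[.65,0,.3],loss="soft_l1");print("stand",s.x,"\n",f(s.x).reshape(-1,2).round(1)); print("edge",W(s.x,(-.052,0,.08)))
for k in [(140,233,.095),(136,303,.02),(303,186,.03),(260,184,.018)]: print(k,at("top",*k).round(3))
E
```

```text
coil [0.62080844 0.27295558 0.03      ] tip [0.66671543 0.24494422 0.026     ] hl [0.58924507 0.32053962 0.024     ] hr [0.5606713  0.27289803 0.024     ] ends apart 0.05555339957714924 len 0.05392668417675109 0.05198978999991609
yaws -0.547868459910565 -0.5137226103076385 side coil [0.62167203 0.27085068 0.03      ]
side tip [0.66819039 0.24791304 0.028     ]
stand [6.36044221e-01 4.16651900e-05 4.18200404e-01] 
 [[ 0.4  0.9]
 [ 0.1 -0.8]
 [-0.1 -1.7]
 [-0.1 -0.5]
 [ 1.2  1.9]
 [-0.6 -0.3]
 [-0.  -1. ]
 [ 0.2  0.7]]
edge [np.float64(0.5885255150549467), np.float64(-0.021076398138686385), 0.08]
(140, 233, 0.095) [0.616 0.464 0.095]
(136, 303, 0.02) [0.42  0.488 0.02 ]
(303, 186, 0.03) [0.776 0.    0.03 ]
(260, 184, 0.018) [0.784 0.132 0.018]
```

```bash
cat >> h.py <<'E'
from scipy.spatial.transform import Rotation as Ro
def rel(P,yawy):  # target TCP, world angle of tool y (deg)
    s=observe();q=s["orientation"];R=Ro.from_quat([*q[1:],q[0]])
    d=R.inv().apply(np.array(P)-s["position"]);Y=R.apply([0,1,0]);a=np.degrees(np.arctan2(Y[1],Y[0]))
    print("shift",d.round(4),"turn",round(-((yawy-a+180)%360-180),2),"tool y",round(a,2),"z",R.apply([0,0,1]).round(3),"pos",s["position"].round(4),"t",s["t"],"gap",s["finger_gap"],"F",s["wrist_force"].round(2))
E
python3 -c "
from h import *
rel([.5796,.2963,.15],59.6)"
```

```text
shift [-0.4477 -0.2023  0.0442] turn 10.93 tool y 70.53 z [-0.    -0.001 -1.   ] pos [0.2249 0.6362 0.194 ] t 0.3 gap 0.0869951479746359 F [ 0.21  1.08 -0.2 ]
```

>>> play_rows:
  steps:
    - [[-0.015, -0.007, 0, 1, 1], [-0.045, -0.02, 0, 2, 1], [-0.08, -0.036, 0, 3, 1], [-0.115, -0.052, 0, 4, 1], [-0.15, -0.068, 0, 5, 1], [-0.185, -0.084, 0, 6, 1], [-0.22, -0.1, 0, 7, 1], [-0.255, -0.115, 0.005, 8, 1], [-0.29, -0.131, 0.01, 9, 1], [-0.325, -0.147, 0.02, 10, 1], [-0.36, -0.163, 0.03, 10.9, 1], [-0.395, -0.179, 0.04, 10.9, 1], [-0.425, -0.192, 0.044, 10.9, 1], [-0.442, -0.2, 0.044, 10.9, 1], [-0.4477, -0.2023, 0.044, 10.9, 1], [-0.4477, -0.2023, 0.044, 10.9, 1], [-0.4477, -0.2023, 0.044, 10.9, 1]]

```text
t: 2.0
position: [0.5787, 0.2976, 0.1505]
orientation: [-0.0, 0.261, 0.965, 0.0]
wrist_force: [0.7, 1.9, -0.6]
finger_gap: 0.087
finger_force: 0.0
```

```bash
python3 - <<'E'
from h import *
rel([.5796,.2963,.003],59.6)
a=crop("top",175,200,75,75,7);b=crop("side",240,145,75,75,7)
cv2.imwrite("pics/2.png",cv2.resize(np.hstack([a,b]),(800,400)))
E
```

```text
shift [-0.0016 -0.0008  0.1475] turn 0.11 tool y 59.71 z [-0.001  0.001 -1.   ] pos [0.5787 0.2976 0.1505] t 2.0 gap 0.08698428947433143 F [ 0.74  1.86 -0.58]
```

View pics/2.png

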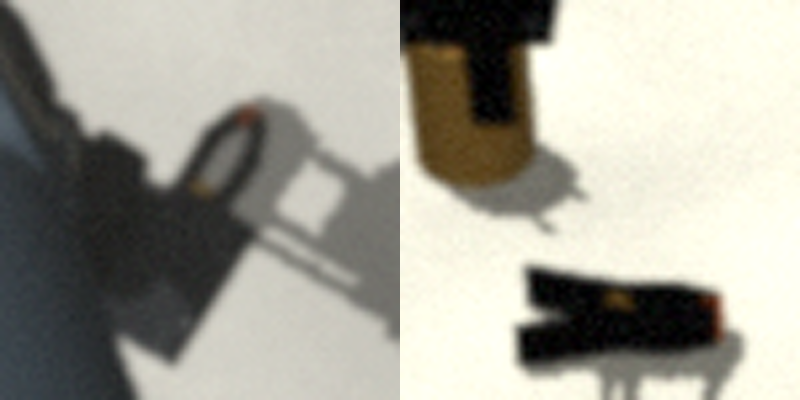

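The gripper is aligned over the handles, with the clip undisturbed and the pen cup clear. Next I descend and squeeze.

>>> play_rows:
  steps:
    - [[-0.0016, -0.0008, 0.02, 0, 1], [-0.0016, -0.0008, 0.05, 0, 1], [-0.0016, -0.0008, 0.08, 0, 1], [-0.0016, -0.0008, 0.11, 0, 1], [-0.0016, -0.0008, 0.13, 0, 1], [-0.0016, -0.0008, 0.14, 0, 1], [-0.0016, -0.0008, 0.1465, 0, 1], [-0.0016, -0.0008, 0.1465, 0, 1], [-0.0016, -0.0008, 0.1465, 0, 1]]

```text
t: 3.0
position: [0.5813, 0.2956, 0.0049]
orientation: [0.001, 0.262, 0.965, 0.001]
wrist_force: [-0.0, 0.5, 0.6]
finger_gap: 0.087
finger_force: 0.0
```

```bash
python3 - <<'E'
from h import *
rel([.5796,.2963,.003],59.6)
a=crop("top",175,200,75,75,7);b=crop("side",240,145,75,75,7)
cv2.imwrite("pics/3.png",cv2.resize(np.hstack([a,b]),(800,400)))
E
```

```text
shift [ 0.0018 -0.0003  0.0019] turn 0.05 tool y 59.65 z [ 0.002  0.001 -1.   ] pos [0.5813 0.2956 0.0049] t 3.0 gap 0.08704926495685388 F [-0.02  0.46  0.6 ]
```

View pics/3.png

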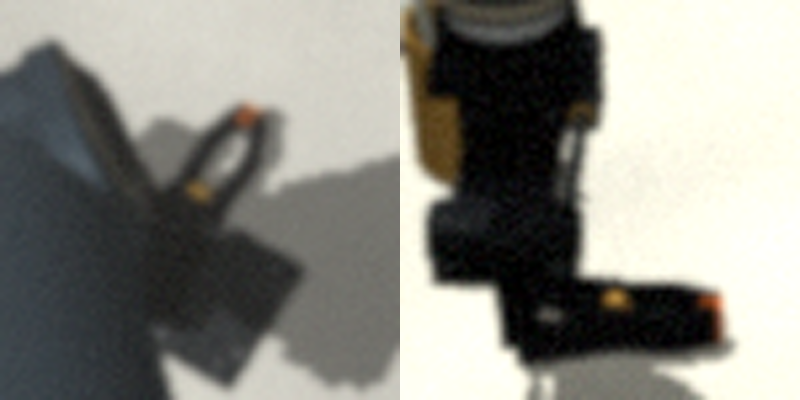

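The fingers straddle the handles and the clip hasn't moved. Closing now.

>>> play_rows:
  steps:
    - [[0.001, 0, 0.001, 0, 0.85], [0.001, 0, 0.001, 0, 0.75], [0.001, 0, 0.001, 0, 0.68], [0.001, 0, 0.001, 0, 0.6], [0.001, 0, 0.001, 0, 0.5], [0.001, 0, 0.001, 0, 0.4], [0.001, 0, 0.001, 0, 0.3], [0.001, 0, 0.001, 0, 0.2], [0.001, 0, 0.001, 0, 0.1], [0.001, 0, 0.001, 0, 0], [0.001, 0, 0.001, 0, 0], [0.001, 0, 0.001, 0, 0], [0.001, 0, 0.001, 0, 0], [0.001, 0, 0.001, 0, 0]]

```text
t: 4.5
position: [0.5797, 0.2955, 0.0028]
orientation: [-0.0, 0.262, 0.965, 0.0]
wrist_force: [0.2, 0.6, -0.1]
finger_gap: 0.0007
finger_force: 0.0
```

The gap is zero, so the clip isn't held. Looking.

```bash
python3 - <<'E'
from h import *
a=crop("top",175,190,100,100,6);b=crop("side",240,145,100,100,6)
cv2.imwrite("pics/4.png",cv2.resize(np.hstack([a,b]),(800,400)))
E
```

```text
(no output)
```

View pics/4.png

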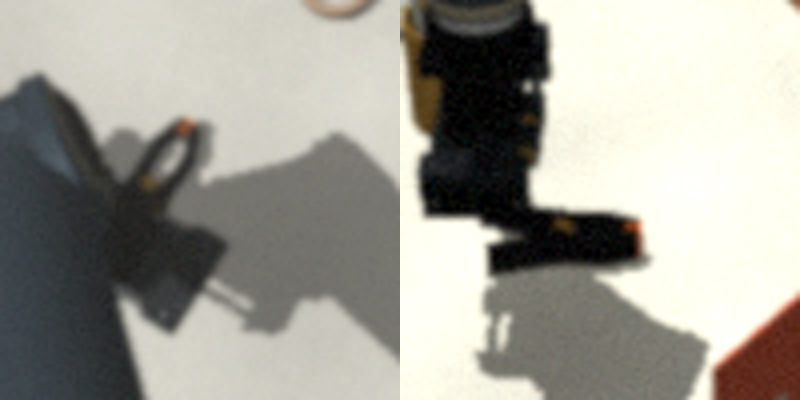

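```bash
python3 - <<'E'
from h import *
T=np.array([.5797,.2955,.0028]);x=np.array([.863,-.505,0]);y=np.array([.505,.863,0])
for n in("side","top"):
  for nm,P in [("tcp",T),("grasp+19",T+[0,0,.019]),("bodycentre",T+[0,0,.07]),("pivot",[.621,.272,.03]),("Lend",np.array([.621,.272,.028])-.055*x+.03*y),("Rend",np.array([.621,.272,.028])-.055*x-.03*y),("Rfinger",T-.05*y),("Lfinger",T+.05*y)]: print(n,nm,px(n,P).round(1))
# start of job check: contrast stretch crop for dark parts
im=grab_frame("side")[160:230,235:325,::-1].astype(float)
im=np.clip(255*(im/140)**.45,0,255).astype(np.uint8)
cv2.imwrite("pics/5.png",cv2.resize(im,(774,602-2),interpolation=cv2.INTER_CUBIC))
E
```

```text
side tcp [264.6 207.1]
side grasp+19 [264.2 202.1]
side bodycentre [262.9 188.4]
side pivot [279.9 200. ]
side Lend [262.5 194.1]
side Rend [260.5 206.7]
side Rfinger [262.9 217.8]
side Lfinger [266.2 196.8]
top tcp [204.9 250.4]
top grasp+19 [203.7 249.5]
top bodycentre [200.3 247.1]
top pivot [211.6 235.5]
top Lend [193.3 246.2]
top Rend [210.3 256.4]
top Rfinger [218.9 258.8]
top Lfinger [191. 242.]
```

View pics/5.png

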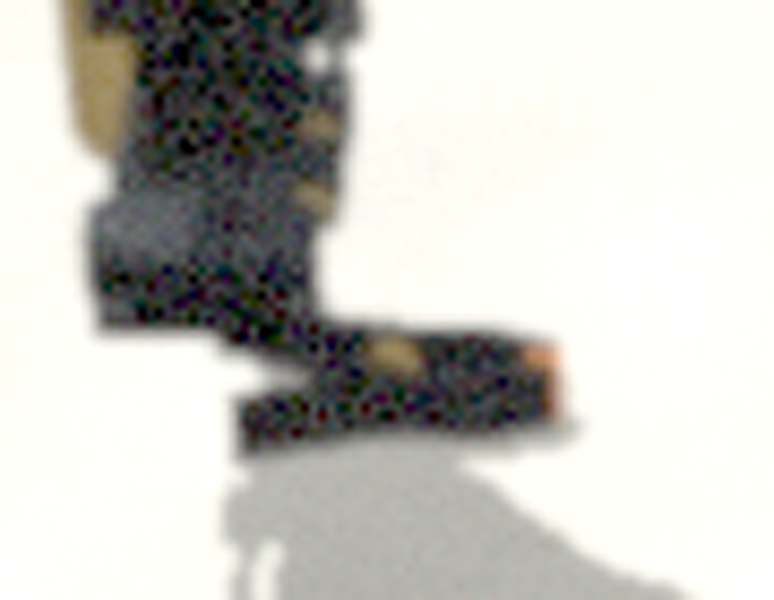

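```bash
python3 - <<'E'
from h import *
x=np.array([.863,-.505,0]);y=np.array([.505,.863,0])
T=np.array([.5787,.2976,.1505])
for dz in(0,.015,.03): print("pic2 Rfinger side (obs 253-261.5 wide, bottom 167.5)",[px("side",T+[0,0,dz]-.05*y+k*x).round(1) for k in(-.0095,.0095)])
T=np.array([.5797,.2955,.0028])
for dz in(0,.015,.03): print("now body bottom end side (obs x246-260.6,y198)",[px("side",T+[0,0,.07+dz]-.095*y+k*x).round(1) for k in(-.0375,.0375)],"closed tip",px("side",T+[0,0,dz]).round(1))
for dz in(0,.03): print("top end body (obs 219..231, 272..250.6)",[px("top",T+[0,0,.07+dz]-.095*y+k*x).round(1) for k in(-.0375,.0375)])
a=np.array([.225,.636,.194]);yy=np.array([.333,.943,0])
for dz in(0,.03): print("start fingers side (obs tip 96,128)",px("side",a+[0,0,dz]-.05*yy).round(1),px("side",a+[0,0,dz]+.05*yy).round(1))
E
```

```text
pic2 Rfinger side (obs 253-261.5 wide, bottom 167.5) [array([254.9, 176.3]), array([261.8, 176.4])]
pic2 Rfinger side (obs 253-261.5 wide, bottom 167.5) [array([254.5, 171.8]), array([261.4, 171.8])]
pic2 Rfinger side (obs 253-261.5 wide, bottom 167.5) [array([254. , 167.2]), array([261. , 167.2])]
now body bottom end side (obs x246-260.6,y198) [array([246. , 208.9]), array([272.9, 209.3])] closed tip [264.6 207.1]
now body bottom end side (obs x246-260.6,y198) [array([245.5, 204.7]), array([272.6, 205.1])] closed tip [264.2 203.2]
now body bottom end side (obs x246-260.6,y198) [array([245. , 200.4]), array([272.3, 200.8])] closed tip [263.9 199.2]
top end body (obs 219..231, 272..250.6) [array([221.3, 275.1]), array([235.2, 252.7])]
top end body (obs 219..231, 272..250.6) [array([219.6, 274.1]), array([233.8, 251.3])]
start fingers side (obs tip 96,128) [ 99.6 138.5] [104.5 121.1]
start fingers side (obs tip 96,128) [ 96.5 129.3] [101.6 112. ]
```

All pictures agree, from the start pose on: the gripper is really about 30 mm higher than the reported z, while x and y match. So the fingers closed just above the clip. I'll open them and go lower in guarded steps.

>>> play_rows:
  steps:
    - [[0, 0, 0, 0, 1], [0, 0, 0, 0, 1], [0, 0, 0, 0, 1], [0, 0, 0, 0, 1], [0, 0, 0, 0, 1], [0, 0, 0, 0, 1], [0, 0, 0, 0, 1], [0, 0, 0, 0, 1], [0, 0, 0, 0, 1], [0, 0, 0, 0, 1], [0, 0, 0.005, 0, 1], [0, 0, 0.01, 0, 1], [0, 0, 0.014, 0, 1], [0, 0, 0.016, 0, 1], [0, 0, 0.018, 0, 1], [0, 0, 0.018, 0, 1]]

```text
t: 6.25
position: [0.5796, 0.2954, -0.0155]
orientation: [-0.0, 0.262, 0.965, -0.0]
wrist_force: [0.4, -0.3, -0.2]
finger_gap: 0.0868
finger_force: 0.0
```

```bash
python3 - <<'E'
from h import *
rel([.5796,.2963,-.02],59.6)
im=grab_frame("side")[165:235,235:325,::-1].astype(float)
im=np.clip(255*(im/140)**.45,0,255).astype(np.uint8)
cv2.imwrite("pics/6.png",cv2.resize(im,(774,600),interpolation=cv2.INTER_CUBIC))
s=observe();T=s["position"];x=np.array([.863,-.505,0]);y=np.array([.505,.863,0])
for dz in(.025,.03,.035): print(dz,px("side",T+[0,0,dz]-.05*y-.0095*x).round(1),px("side",T+[0,0,dz]-.05*y+.0095*x).round(1))
E
```

```text
shift [0.0004 0.0008 0.0045] turn 0.03 tool y 59.63 z [-0. -0. -1.] pos [ 0.5796  0.2954 -0.0155] t 6.25 gap 0.08679252155208976 F [ 0.39 -0.28 -0.23]
0.025 [259.5 216. ] [266.  216.1]
0.03 [259.4 214.7] [265.9 214.8]
0.035 [259.3 213.4] [265.8 213.5]
```

View pics/6.png

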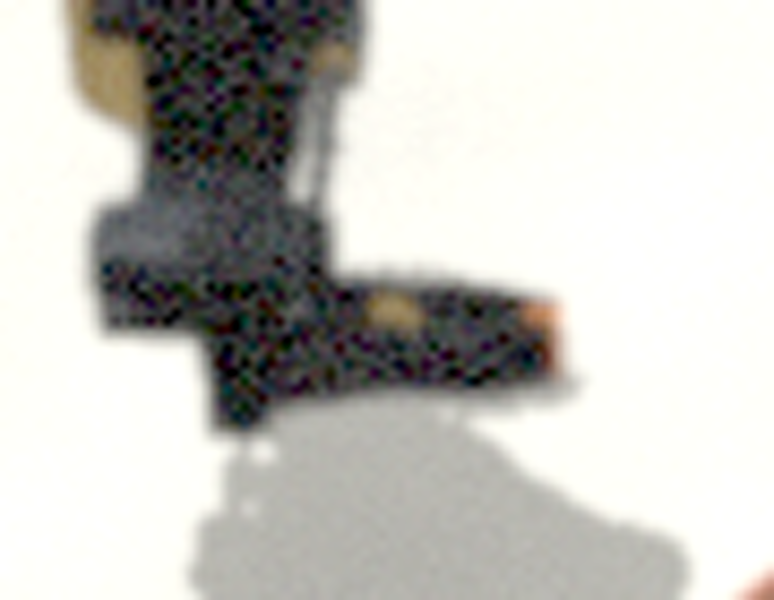

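The finger tip is at row ~215, which puts it about 14 mm above the desk and confirms the 30 mm offset. The clip hasn't moved. Going lower in guarded steps.

>>> play_rows:
  steps:
    - [[0, 0, 0.003, 0, 1], [0, 0, 0.006, 0, 1], [0, 0, 0.008, 0, 1], [0, 0, 0.009, 0, 1], [0, 0, 0.0095, 0, 1], [0, 0, 0.0095, 0, 1]]

```text
t: 6.9
position: [0.5797, 0.2955, -0.0248]
orientation: [-0.0, 0.262, 0.965, -0.0]
wrist_force: [0.6, 0.4, -0.1]
finger_gap: 0.0873
finger_force: 0.0
```

>>> play_rows:
  steps:
    - [[0, 0, 0.001, 0, 1], [0, 0, 0.001, 0, 1], [0, 0, 0.0015, 0, 1], [0, 0, 0.0015, 0, 1]]

```text
t: 7.3
position: [0.5797, 0.2955, -0.0262]
orientation: [-0.0, 0.262, 0.965, 0.0]
wrist_force: [-0.3, -0.4, -0.2]
finger_gap: 0.087
finger_force: 0.0
```

>>> play_rows:
  steps:
    - [[0, 0, 0, 0, 0.85], [0, 0, 0, 0, 0.75], [0, 0, 0, 0, 0.68], [0, 0, 0, 0, 0.6], [0, 0, 0, 0, 0.5], [0, 0, 0, 0, 0.4], [0, 0, 0, 0, 0.3], [0, 0, 0, 0, 0.2], [0, 0, 0, 0, 0.1], [0, 0, 0, 0, 0], [0, 0, 0, 0, 0], [0, 0, 0, 0, 0], [0, 0, 0, 0, 0]]

```text
t: 8.6
position: [0.5798, 0.2956, -0.0261]
orientation: [0.0, 0.262, 0.965, 0.0]
wrist_force: [0.1, 0.6, 0.4]
finger_gap: 0.027
finger_force: 30.0
```

The clip is squeezed onto its stop (27 mm gap, 30 N). Lifting, then measuring the clip in the hand.

>>> play_rows:
  steps:
    - [[0, 0, -0.003, 0, 0], [0, 0, -0.01, 0, 0], [0, 0, -0.02, 0, 0], [0, 0, -0.032, 0, 0], [0, 0, -0.044, 0, 0], [0, 0, -0.055, 0, 0], [0, 0, -0.062, 0, 0], [0, 0, -0.066, 0, 0], [0, 0, -0.066, 0, 0], [0, 0, -0.066, 0, 0]]

```text
t: 9.6
position: [0.5794, 0.2954, 0.0395]
orientation: [-0.0, 0.262, 0.965, -0.0]
wrist_force: [-0.3, -0.8, -1.5]
finger_gap: 0.0267
finger_force: 30.0
```

```bash
python3 - <<'E'
from h import *
u=np.array([np.cos(.418),np.sin(.418),0]);e=np.array([.5885,-.021,0])
g=e-u*(.101-.019); print("final tcp xy",g); st=g-u*.08; print("staging",st)
rel([*st[:2],.04],113.95); rel([*g[:2],.04],113.95)
a=crop("top",185,200,60,60,9)[:540,:400];b=crop("side",255,160,55,60,9)[:540,:]
im=np.hstack([a,b])
cv2.imwrite("pics/7.png",im[:,:800]);print(im.shape)
E
```

```text
final tcp xy [ 0.51355998 -0.05428654  0.        ]
staging [ 0.44044777 -0.08676122  0.        ]
shift [-7.33e-02 -4.00e-01 -3.00e-04] turn -54.32 tool y 59.63 z [-0.001 -0.    -1.   ] pos [0.5794 0.2954 0.0395] t 9.6 gap 0.026745636530872266 F [-0.25 -0.78 -1.5 ]
shift [-0.12   -0.335  -0.0004] turn -54.32 tool y 59.63 z [-0.001 -0.    -1.   ] pos [0.5794 0.2954 0.0395] t 9.6 gap 0.026745636530872266 F [-0.25 -0.78 -1.5 ]
(540, 895, 3)
```

View pics/7.png

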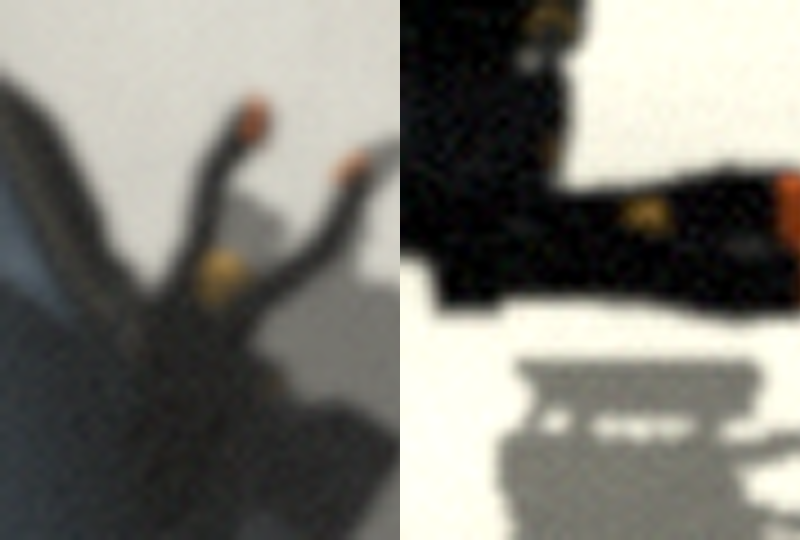

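The clip is lifted with jaws wide open. Top: pads at about (213.0,213.1) and (224.1,218.3), coil (209.4,230.5). Now I compute its pose in the hand.

```bash
python3 - <<'E'
from h import *
c=lambda x,y,s,u0,v0:((x+.5)/s-.5+u0,(y+.5)/s-.5+v0)
T=np.array([.5794,.2954,0]);x=np.array([.8625,-.506,0]);y=np.array([.506,.8625,0])
for nm,P in [("coil",at("top",*c(220,272,9,185,200),.096)),("L",at("top",*c(252,118,9,185,200),.09)),("R",at("top",*c(352,165,9,185,200),.09)),("coil side",at("side",*c(645-400,213,9,255,160),.096))]:
    d=P-T;print(nm,P.round(4),"fwd",(d@x).round(4),"left",(d@y).round(4))
E
```

```text
coil [0.6265 0.2682 0.096 ] fwd 0.0544 left 0.0004
L [0.6778 0.2609 0.09  ] fwd 0.1023 left 0.0201
R [0.6627 0.2284 0.09  ] fwd 0.1058 left -0.0156
coil side [0.6258 0.2625 0.096 ] fwd 0.0567 left -0.0049
```

>>> play_rows:
  steps:
    - [[0.01, -0.015, 0, -4, 0], [0.025, -0.04, 0, -10, 0], [0.042, -0.07, 0, -17, 0], [0.06, -0.1, 0, -24, 0], [0.075, -0.125, 0, -31, 0], [0.07, -0.15, 0, -38, 0], [0.055, -0.175, 0, -44, 0], [0.04, -0.202, 0, -50, 0], [0.024, -0.23, 0, -54.3, 0], [0.008, -0.258, 0, -54.3, 0], [-0.008, -0.286, 0, -54.3, 0], [-0.024, -0.314, 0, -54.3, 0], [-0.04, -0.342, 0, -54.3, 0], [-0.056, -0.37, 0, -54.3, 0], [-0.068, -0.39, 0, -54.3, 0], [-0.0733, -0.4, 0, -54.3, 0], [-0.0733, -0.4, 0, -54.3, 0], [-0.0733, -0.4, 0, -54.3, 0]]

```text
t: 11.5
position: [0.4407, -0.0856, 0.0397]
orientation: [-0.0, -0.208, 0.978, 0.0]
wrist_force: [0.2, 0.7, -1.3]
finger_gap: 0.0267
finger_force: 30.0
```

```bash
python3 - <<'E'
from h import *
rel([.5136,-.0543,.04],113.95)
a=crop("top",275,203,50,75,8);b=crop("side",285,200,50,75,8)
cv2.imwrite("pics/8.png",np.hstack([a,b]))
E
```

```text
shift [-0.0793 -0.0011 -0.0003] turn 0.04 tool y 113.99 z [-0.     0.001 -1.   ] pos [ 0.4407 -0.0856  0.0397] t 11.5 gap 0.026685008372026472 F [ 0.15  0.66 -1.28]
```

View pics/8.png

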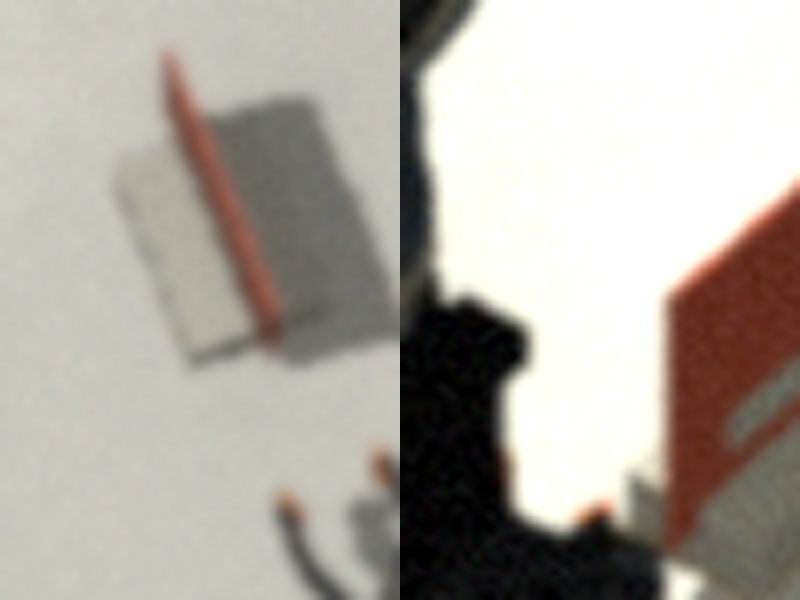

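Jaw pads are at top (311.2,265.8) and (322.7,261.2). The card is unmoved and its near edge has its foot at about (308.6,245.3).

```bash
python3 - <<'E'
from h import *
c=lambda x,y,s,u0,v0:((x+.5)/s-.5+u0,(y+.5)/s-.5+v0)
a=.418;x=np.array([np.cos(a),np.sin(a),0]);y=np.array([-x[1],x[0],0]);E=np.array([.5885,-.021,0]);T=observe()["position"]*[1,1,0]
f=lambda nm,P:print(nm,P.round(4),"rel edge fwd",((P-E)@x).round(4),"left",((P-E)@y).round(4),"rel tcp",((P-T)@x).round(4),((P-T)@y).round(4))
for z in(.085,.092):
  f("L",at("top",*c(290,503,8,275,203),z));f("R",at("top",*c(382,465,8,275,203),z))
f("edge foot",at("top",*c(268,338,8,275,203),.03));f("far top",at("top",*c(168,55,8,275,203),.13))
f("Ltip side",at("side",*c(205,503,8,285,200),.094))
# side-view check of near edge
f("edge top side",at("side",*c(270,297,8,285,200),.13)); f("edge foot side",at("side",*c(268,545,8,285,200),.03))
# expected pixel of near edge line in top
print([px("top",E+[0,0,z]).round(1) for z in(.03,.08,.13)])
E
```

```text
L [ 0.5277 -0.0233  0.085 ] rel edge fwd -0.0565 left 0.0225 rel tcp 0.1045 0.0212
R [ 0.5416 -0.0561  0.085 ] rel edge fwd -0.0571 left -0.013 rel tcp 0.1039 -0.0144
L [ 0.527  -0.0232  0.092 ] rel edge fwd -0.0571 left 0.023 rel tcp 0.1039 0.0216
R [ 0.5408 -0.0558  0.092 ] rel edge fwd -0.0578 left -0.0124 rel tcp 0.1032 -0.0138
edge foot [ 0.5952 -0.0161  0.03  ] rel edge fwd 0.0082 left 0.0018 rel tcp 0.1692 0.0004
far top [0.6806 0.0213 0.13  ] rel edge fwd 0.1013 left 0.0012 rel tcp 0.2623 -0.0002
Ltip side [ 0.5462 -0.0552  0.094 ] rel edge fwd -0.0525 left -0.0141 rel tcp 0.1085 -0.0155
edge top side [ 0.5889 -0.0187  0.13  ] rel edge fwd 0.0012 left 0.0019 rel tcp 0.1622 0.0005
edge foot side [ 0.5845 -0.0259  0.03  ] rel edge fwd -0.0056 left -0.0028 rel tcp 0.1554 -0.0042
[array([309.7, 247.1]), array([310.1, 244.6]), array([310.4, 241.9])]
```

Jaws are centred about 4 mm left of the card plane and about 57 mm short of the edge. I'll correct sideways, then advance 78 mm.

>>> play_rows:
  steps:
    - [[0, -0.002, 0, 0, 0], [-0.003, -0.004, 0, 0, 0], [-0.01, -0.004, 0, 0, 0], [-0.02, -0.004, 0, 0, 0], [-0.03, -0.004, 0, 0, 0], [-0.04, -0.004, 0, 0, 0], [-0.048, -0.004, 0, 0, 0], [-0.055, -0.004, 0, 0, 0], [-0.06, -0.004, 0, 0, 0], [-0.065, -0.004, 0, 0, 0], [-0.07, -0.004, 0, 0, 0], [-0.074, -0.004, 0, 0, 0], [-0.077, -0.004, 0, 0, 0], [-0.078, -0.004, 0, 0, 0], [-0.078, -0.004, 0, 0, 0], [-0.078, -0.004, 0, 0, 0]]

```text
t: 13.2
position: [0.5134, -0.0588, 0.0398]
orientation: [-0.0, -0.207, 0.978, 0.0]
wrist_force: [0.3, 0.3, -0.5]
finger_gap: 0.0267
finger_force: 30.0
```

```bash
python3 - <<'E'
from h import *
rel([.5136,-.0543,.04],113.95)
a=crop("top",280,203,50,66,8);b=crop("side",295,205,50,66,8)
cv2.imwrite("pics/9.png",np.hstack([a,b]))
E
```

```text
shift [-0.002   0.0041 -0.0002] turn -0.03 tool y 113.92 z [-0. -0. -1.] pos [ 0.5134 -0.0588  0.0398] t 13.2 gap 0.026724898437298285 F [ 0.26  0.34 -0.51]
```

View pics/9.png

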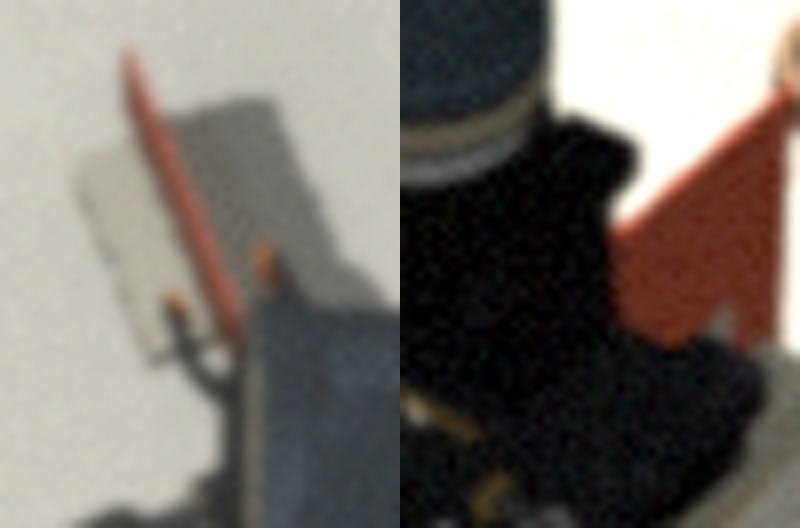

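```bash
python3 - <<'E'
from h import *
c=lambda x,y,s,u0,v0:((x+.5)/s-.5+u0,(y+.5)/s-.5+v0)
a=.418;x=np.array([np.cos(a),np.sin(a),0]);y=np.array([-x[1],x[0],0]);E=np.array([.5885,-.021,0])
f=lambda nm,P:print(nm,"rel edge fwd",((P-E)@x).round(4),"left",((P-E)@y).round(4))
for z in(.085,.092):
  f("L",at("top",*c(177,300,8,280,203),z));f("R",at("top",*c(265,258,8,280,203),z))
f("card top mid",at("top",*c(185,190,8,280,203),.13));f("far",at("top",*c(128,53,8,280,203),.13));f("near top",at("top",*c(236,311,8,280,203),.13));f("far side",at("side",*c(385,90,8,295,205),.13))
E
```

```text
L rel edge fwd 0.021 left 0.0172
R rel edge fwd 0.0224 left -0.018
L rel edge fwd 0.02 left 0.0177
R rel edge fwd 0.0214 left -0.0173
card top mid rel edge fwd 0.0491 left 0.0021
far rel edge fwd 0.102 left 0.0009
near top rel edge fwd 0.0028 left 0.0029
far side rel edge fwd 0.1017 left -0.0003
```

The jaws sit about 21 mm past the edge, some 17 mm either side of the card plane. The card hasn't moved, there is no contact force, and the grip is on its stop. Handing in.

```bash
python3 -c "
from rig import *
print(close_job())"
```

```text
the job is handed in; nothing more can be done
None
```

I handed the job in with the clip held squeezed open around the terracotta card's near edge: jaws about 21 mm past it, roughly centred on the card and about 66 mm above the desk, with no contact force on the wrist and the card stand unmoved.

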